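# Clip a heat sink into its board bracket

## Task

Fit the finned heat sink with the two ears into the steel bracket over the circuit board: slip its narrow ear in under the roof of the pocket first, then press the wide end down between the two spring clips until they snap over the ear and the plate sits flat on both seats. Press with feeling, do not force it, let go of it, and leave the other things on the bench where they are.

Things in the scene. Friction and masses are not known exactly. Their poses are not given: they have to be found in the camera images.
- heat_sink: Loose bare-aluminium heat sink with fins and two ears, 126-252 g, flat on the bench. Origin: on the underside; z up, y along its length towards the narrow ear. Plate 5 mm thick. Deck 56 wide (x), y=-50 to +42 mm. Narrow ear 20 wide, y=42 to 60. Wide ear 36 wide, y=-68 to -50. Fins from deck to z=37.5, y=-16 to 36.
- fin_grip (a point): Where to grip the heat sink: middle of its five fins, at (0, 5, 27) mm in its frame. The fins run along its y and are 36 mm wide overall: close the fingers across its x. The deck's edges stick out 10 mm on each side below them, top at z=5.
- press_spot (a point): Bare deck beside the fins, (0, -33, 5) mm in the heat sink's frame, on its upper face: free from y=-50 to -16 for pushing down with shut fingertips.
- tongue_tip (a point): Middle of the narrow ear's end, on the underside: (0, 60, 0) mm in the heat sink's frame.
- ear_end (a point): Middle of the wide ear's end, on the underside: (0, -68, 0) mm in the heat sink's frame.
- bracket: Fixed bracket, dark base 84 x 180 x 6 mm; origin at the centre of its underside, z up, y along it towards the roofed pocket. Board and chip in the middle (top z=11.5). On it a steel frame with pocket, clips and two seats (tops z=14) is locked anywhere from -8 to +8 mm along y: this shift s is not reported, so find it by feel or sight. Seated, the heat sink's origin is at (0, s, 14), 2 mm play in x and y.
- pocket_mid (a point): Fixed to the base at (0, 62, 14) mm in the bracket's frame. The pocket's rigid end wall, a felt stop for the narrow ear, is at y=62+s. Roof from y=52+s, underside z=24, top 31; cheeks 24.4 mm apart from y=46.5+s. A spring leaf slopes from z=23 at 48+s to z=18.2 at 58+s and yields upward 6 mm with 1 to 3 N: enter nose-down, 0.15 to 0.25 rad, tip low.
- clips_mid (a point): Fixed to the base at (0, -60, 14) mm in the bracket's frame. Clips left and right at y=-66+s to -54+s: noses 31 mm apart at z=22, ramps flaring to 42 mm at z=36, each springs out up to 6 mm; fixed posts behind (x 29 to 39, top z=28). Back stop beyond y=-70+s, 24 wide, top z=23. Pushing the ear past the noses takes about 6 to 12 N at the deck; then it gives and they hold it.
- spare_sink: Loose spare heat sink without ears, 50 x 60 x 25 mm, not to be used. Origin at the centre of its underside.
- tub: Loose white plastic tub 100 x 100 x 60 mm, open. Origin at the centre of its underside.
- screwdriver: Loose screwdriver lying on the bench, handle towards its -x. About 0.2 m long.
- pliers: Loose black-handled pliers lying flat, 125 mm long, 14 mm thick, jaws towards its +x.
Things that resemble listed ones, but are neither listed nor needed, are in the scene too. Leave any green look-alike of the heat_sink alone. Leave any red look-alike of the bracket alone.

How it is judged:
On the way, in this order (a step that is already met when the one before it is completed fails the run):
1. the narrow ear is at the pocket, below the height of its roof, with the wide end still raised above the clips (x of tongue_tip in the frame of bracket between -0.005 and 0.005 m and y of tongue_tip in the frame of bracket between 0.048 and 0.072 m and z of tongue_tip in the frame of bracket between 0.009 and 0.0235 m and z of ear_end in the frame of bracket above 0.019 m), for 0.1 s.
2. the wide ear has been pressed past the clips and both ears lie on their seats (x of tongue_tip in the frame of bracket between -0.004 and 0.004 m and y of tongue_tip in the frame of bracket between 0.048 and 0.072 m and z of tongue_tip in the frame of bracket between 0.011 and 0.0158 m and x of ear_end in the frame of bracket between -0.004 and 0.004 m and z of ear_end in the frame of bracket between 0.011 and 0.0158 m and angle between the z axis of heat_sink and the z axis of bracket, either way round below 0.05 rad), for 0.2 s.
At the end, for the whole second after the job is handed in: The heat sink lies flat in the bracket (within 0.05 rad), both ears within 1.8 mm of their seats and 4 mm of the midline, narrow ear in the pocket, wide ear under the clips, at rest and released; spare heat sink, tub, screwdriver and pliers where they were (all of step 2 and linear speed of heat_sink below 0.02 m/s and angular speed of heat_sink below 0.1 rad/s and contact force between the fingers and heat_sink below 0.2 N); the robot touches nothing.
It fails at once if a bystander was moved by more than 30 mm (distance of any of spare_sink, tub, screwdriver, pliers from where it was at the start of the episode above 0.03 m).
It fails at once if the heat sink was forced against the bracket with more than 60 N (contact force between heat_sink and bracket above 60 N).
It also fails if it takes over 48 s, if anything falls off the work surface, if the arm or the gripper's body presses on something with over 40 N, if the wrist force passes 120 N, or if a joint passes its speed limit or range.

## Robot

A 6-joint arm with a two-finger parallel gripper is mounted at the origin on the work surface. World frame = base frame: x ahead of the robot, y to its left, z up, the work surface at z = 0. Lengths are in m, angles in rad, forces in N, time in s.
With the tool pointing down it reaches from about 0.275 to 0.875 m from the base axis. Payload 12.5 kg.
Tool frame: the origin (TCP) lies at the very end of the fingers, on their centre line; the grasp point (between the pads) lies 19 mm behind it; z points along the fingers, y is the line along which they close (so a half turn about z gives the same grasp; the last joint's range is limited). The gripper opens to 85 mm and grips with 20 to 120 N. Pads are 22 mm wide; open, the fingers measure 114 mm over their backs; the gripper's body (76 mm by 85 mm) begins 54 mm behind the grasp point. The pads swing forward as they close: fully open they stand 13 mm farther back than shut.
Start: joints at [1.213, 0.351, 1.652, -0, 1.139, -0.085], TCP at [0.148, 0.53, 0.231] pointing down, gripper open.
Joint ranges: [-2.75, 2.75], [-0.79, 2.1], [0.01, 2.65], [-1.57, 4.71], [0.07, 3.14], [-2.87, 2.87]. Speed limits (rad/s): [2.22, 2.22, 2.79, 3.14, 3.14, 3.14].

## Interface

Orientations are given as a 3x3 rotation matrix whose columns are the frame's x, y, z axes.
In Python, from bench import manip gives the robot as it stands. Calls block until the motion is done:
- manip.move_ptp(position, orientation): joint-space move of the TCP to a pose.
- manip.move_l(position, attitude=None, max_speed=0.15): straight line of the TCP; attitude=None keeps the orientation; max_speed is the mean speed in m/s.
- manip.move_j(angles): joint-space move.
- manip.set_gripper(opening, effort=None): opening from 0.0 (shut) to 1.0 (fully open); effort is the grip in N (None keeps the last); returns when the fingers have stopped.
- manip.dwell(seconds).
- manip.inverse_kinematics(position, orientation): joint angles nearest the present ones, or None.
- manip.grab_frame(name): name is "scene" or "top" or "wrist"; returns (picture, depth): 384x512x3 uint8, red, green, blue; 384x512 float32, m along the optical axis (not along the pixel's ray), 0 where there is no reading.
- manip.get_calibration(name): a dict with "camera_matrix" (3x3 intrinsics, pixels), "R" (3x3) and "t" (3): a world point X has camera coordinates R X + t. Camera axes: x right, y down, z forward; pixel columns grow to the right and rows downward; lengths in m; the calibration is good to about 2 mm. A picture is of the moment at which its call begins: read the wrist's pose just before it. get_calibration takes no time and is no camera call; for the wrist camera it gives the pose at the moment of the call.
A pose or a line that the arm cannot do raises manip.Unreachable and nothing moves.
- manip.sign_off(): hands the job in; it is judged then, once.
Trained networks look in the newest picture that a camera, given by its name, has taken for a name from the list of things; names that differ only in an ending like _2 or _b are one class to them, and where a whole thing is asked for, a point or a joint stands for the part that bears it (a point fixed in the world has none). Each returns a list of dicts, best first, with "confidence" (0 to 1); they miss things now and then, are a little off and sometimes report something else, mostly with a low value. They report only what shows in the picture. A call takes as long as a camera call. They do not tell look-alikes from the thing itself.
- manip.look_for(camera, name): "at" ([x, y, z] in m, in world coordinates, good to about 4 mm: the middle of the surface that is visible of it).
Readings, each from a call of its own:
- manip.current_time(): time.
- manip.current_qpos(): joint angles.
- manip.current_joint_vel(): joint speeds.
- manip.current_joint_torque(): joint torques, N m.
- manip.current_ee_pos(): TCP position.
- manip.current_tcp_rot(): TCP orientation.
- manip.current_force(): force on the tool from outside, world axes, zero at the start.
- manip.current_ft_torque(): the same for the moment, N m.
- manip.current_grip_width(): opening from 0.0 (shut) to 1.0 (fully open).
- manip.current_grip_force(): force on a finger pad.
Only numpy, scipy, OpenCV 4.12 (cv2) and the standard library are available. Lean on these libraries where they do the work, as an engineer would, in place of code of your own. Each camera call takes 0.05 s, during which the arm holds its last target. There are 200 camera calls.

## Working session

There is one attempt and no reset: what is moved stays moved. The work goes in short steps, each a Python script; the robot and the scene stay as the last script left them, time stands still between calls to the robot, and variables do not carry over. Pictures are saved under pics/ and viewed, at most 10 in all, crops included, and the job is handed in when it is done.

```bash
ls; mkdir -p pics; python3 - <<'E'
from bench import manip
import cv2,numpy as np
for c in ("top","scene"):
    im,d=manip.grab_frame(c); cv2.imwrite(f"pics/{c}0.png",im[:,:,::-1]); np.savez(f"{c}0.npz",im=im,d=d,**manip.get_calibration(c))
    for n in ("heat_sink","bracket","fin_grip","tongue_tip","ear_end","spare_sink","tub","screwdriver","pliers"):
        print(c,n,[(np.round(r["at"],3).tolist(),round(r["confidence"],2)) for r in manip.look_for(c,n)])
print(manip.current_time(), manip.get_calibration("top"))
E
```

```text
pics
top heat_sink [([0.607, -0.211, 0.003], 0.85), ([0.736, 0.282, 0.006], 0.34), ([0.508, 0.107, 0.005], 0.31)]
top bracket [([0.33, 0.111, 0.007], 0.83), ([0.507, 0.105, 0.007], 0.82)]
top fin_grip [([0.56, -0.37, 0.005], 0.93), ([0.612, -0.213, 0.004], 0.63)]
top tongue_tip [([0.562, -0.373, 0.006], 0.93), ([0.614, -0.209, 0.004], 0.74)]
top ear_end [([0.559, -0.373, 0.007], 0.93), ([0.611, -0.209, 0.006], 0.65), ([0.509, 0.106, 0.009], 0.59)]
top spare_sink [([0.461, -0.179, 0.012], 0.73), ([0.737, 0.284, 0.007], 0.21)]
top tub [([0.736, 0.289, 0.01], 0.85)]
top screwdriver [([0.798, -0.008, 0.016], 0.78)]
top pliers [([0.748, -0.199, 0.013], 0.9), ([0.506, 0.108, 0.004], 0.57), ([0.612, -0.213, 0.006], 0.43)]
scene heat_sink [([0.569, -0.364, 0.006], 0.93), ([0.627, -0.2, 0.006], 0.67), ([0.82, -0.005, 0.022], 0.47)]
scene bracket [([0.341, 0.102, 0.008], 0.73), ([0.52, 0.108, 0.007], 0.72)]
scene fin_grip [([0.628, -0.201, 0.004], 0.77), ([0.575, -0.361, 0.01], 0.72)]
scene tongue_tip [([0.576, -0.365, 0.011], 0.71), ([0.63, -0.199, 0.006], 0.58)]
scene ear_end [([0.574, -0.356, 0.007], 0.74), ([0.632, -0.202, 0.008], 0.55)]
scene spare_sink [([0.473, -0.178, 0.02], 0.9)]
scene tub [([0.72, 0.281, 0.031], 0.61)]
scene screwdriver [([0.819, -0.006, 0.021], 0.91)]
scene pliers [([0.756, -0.2, 0.01], 0.7)]
1.0 {'camera_matrix': array([[442.11136926,   0.        , 246.6982098 ],
       [  0.        , 442.11136926, 189.11622216],
       [  0.        ,   0.        ,   1.        ]]), 'R': array([[-0.02639133, -0.99963352,  0.00602655],
       [-0.99301745,  0.02552231, -0.11517357],
       [ 0.11497755, -0.00902406, -0.9933271 ]]), 't': array([-0.04653467,  0.53746082,  1.13596146])}
```

View pics/top0.png

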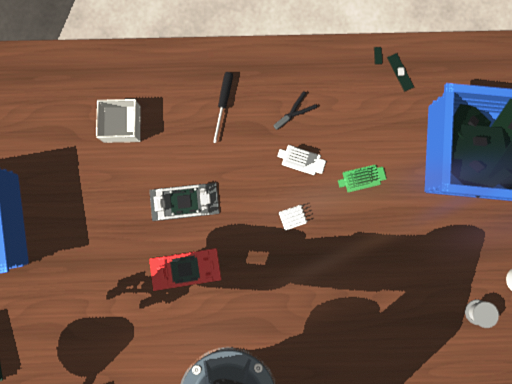

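View pics/scene0.png

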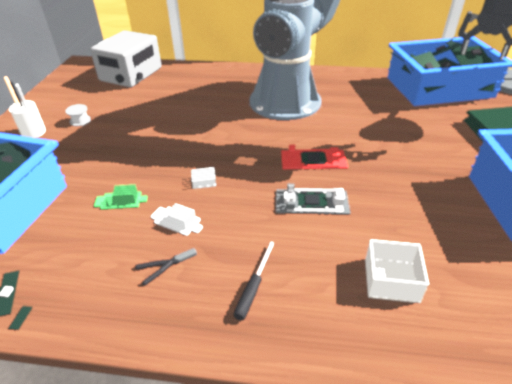

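Top view: bare heat sink at about (302,160), steel bracket at (185,201). The red (185,269) and green (362,178) things are look-alikes, and the bystanders are clear of the route. Next, closer wrist views.

```bash
python3 - <<'E'
from bench import manip
import cv2,numpy as np
c=manip.get_calibration("wrist"); R=manip.current_tcp_rot(); p=manip.current_ee_pos()
cam=-c["R"].T@c["t"]; print("cam in tcp",R.T@(cam-p), "\naxes\n",c["R"]@R, "\nR",R)
R0=np.array([[0,1,0],[1,0,0],[0,0,-1.]])
R1=np.array([[0,-1,0],[-1,0,0],[0,0,-1.]])
for n,q in (("brk",(0.507,0.106)),("hs",(0.61,-0.21))):
    best=None
    for Rr in (R0,R1):
        off=Rr@(R.T@(cam-p)); P=np.array([q[0]-off[0],q[1]-off[1],0.26])
        j=manip.inverse_kinematics(P,Rr)
        if j is not None:
            k=abs(j-manip.current_qpos()).max()
            if best is None or k<best[0]: best=(k,P,Rr,j)
    print(n,best)
    manip.move_ptp(best[1],best[2]); manip.dwell(.2)
    cal=manip.get_calibration("wrist"); im,d=manip.grab_frame("wrist")
    cv2.imwrite(f"pics/{n}.png",im[:,:,::-1]); np.savez(f"{n}.npz",im=im,d=d,**cal)
    for m in ("heat_sink","tongue_tip","ear_end") if n=="hs" else ("bracket","pocket_mid","clips_mid"):
        print(m,[(np.round(r["at"],4).tolist(),round(r["confidence"],2)) for r in manip.look_for("wrist",m)])
    print(manip.current_time())
E
```

```text
cam in tcp [ 7.68754376e-02  1.03836181e-04 -1.41859793e-01] 
axes
 [[ 5.20772415e-04  9.99999747e-01 -4.84627421e-04]
 [-9.54335663e-01  3.52216021e-04 -2.98736203e-01]
 [-2.98735957e-01  6.18070805e-04  9.54335605e-01]] 
R [[-9.63011913e-01  2.69458818e-01 -1.86501937e-05]
 [ 2.69458818e-01  9.63011913e-01 -1.21466390e-05]
 [ 1.46873398e-05 -1.67228172e-05 -1.00000000e+00]]
brk (np.float64(1.2477098864936207), array([0.50689616, 0.02912456, 0.26      ]), array([[ 0.,  1.,  0.],
       [ 1.,  0.,  0.],
       [ 0.,  0., -1.]]), array([-3.43186686e-02,  2.43594021e-01,  1.72395029e+00, -4.44089210e-16,
        1.17404834e+00, -3.43186686e-02]))
bracket [([0.5095, 0.1185, 0.0087], 0.57), ([0.3342, 0.1163, 0.0145], 0.56)]
pocket_mid [([0.5089, 0.1167, 0.0055], 0.9), ([0.3319, 0.1136, 0.0141], 0.83)]
clips_mid [([0.3354, 0.1202, 0.007], 0.89), ([0.5114, 0.1185, 0.0075], 0.68)]
3.6083
hs (np.float64(0.474634144173273), array([ 0.60989616, -0.28687544,  0.26      ]), array([[ 0.,  1.,  0.],
       [ 1.,  0.,  0.],
       [ 0.,  0., -1.]]), array([-5.08708329e-01,  5.58095356e-01,  1.26128022e+00, -4.44089210e-16,
        1.32221708e+00, -5.08708329e-01]))
heat_sink [([0.6204, -0.2121, 0.0058], 0.86), ([0.5644, -0.3641, 0.0047], 0.81)]
tongue_tip [([0.563, -0.3629, 0.0061], 0.88), ([0.6168, -0.2089, 0.0031], 0.57)]
ear_end [([0.619, -0.2113, 0.0015], 0.95), ([0.5636, -0.3622, 0.0074], 0.57)]
5.2667
```

View pics/brk.png

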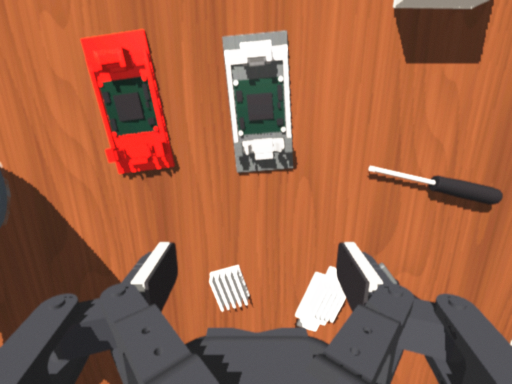

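View pics/hs.png

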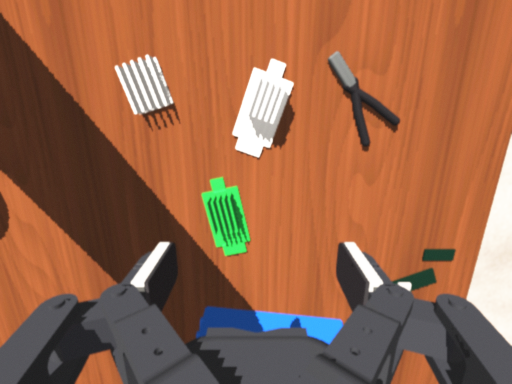

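Bracket spans pixels (223,37)–(295,170) in the first view. The heat sink is at (264,108) in the second, its narrow ear pointing up at about (277,68). I'll measure both from depth.

```bash
cat > geo.py <<'E'
import numpy as np, cv2
def cloud(f):
    z=np.load(f); d=z["d"]; K=z["camera_matrix"]; v,u=np.indices(d.shape)
    X=np.stack([(u-K[0,2])/K[0,0]*d,(v-K[1,2])/K[1,1]*d,d],-1)
    W=(X-z["t"])@z["R"]; W[d<=0]=np.nan
    return W,z["im"]
E
python3 - <<'E'
from geo import *
W,im=cloud("hs.npz"); 
bench=W[20:250,180:400].reshape(-1,3); bz=np.nanmedian(bench[:,2]); print("bench z",bz)
def near(W,c,r): return (np.hypot(W[...,0]-c[0],W[...,1]-c[1])<r)
m=near(W,(.615,-.21),.095)&(W[...,2]>bz+.0025)
n,l,s,cc=cv2.connectedComponentsWithStats(m.astype(np.uint8)); k=l==1+np.argmax(s[1:,4]); P=W[k]-[0,0,bz]
r=cv2.minAreaRect(P[:,:2].astype(np.float32)*1000); print("hs",r,len(P),P[:,2].max())
np.save("hsP.npy",P)
top=P[P[:,2]>.03]; print("fins top mean",top.mean(0),cv2.minAreaRect(top[:,:2].astype(np.float32)*1000))
W,im=cloud("brk.npz")
bz=np.nanmedian(W[20:230,180:360,2]); print("bench z",bz)
m=near(W,(.507,.108),.115)&(W[...,2]>bz+.003)
n,l,s,cc=cv2.connectedComponentsWithStats(m.astype(np.uint8)); k=l==1+np.argmax(s[1:,4]); P=W[k]-[0,0,bz]
r=cv2.minAreaRect(P[:,:2].astype(np.float32)*1000);print("brk",r,len(P)); np.save("bP.npy",P)
c=cv2.resize(im[20:185,205:310],None,fx=3.6,fy=3.6,interpolation=cv2.INTER_CUBIC)
z=np.clip((W[20:185,205:310,2]-bz)/.04,0,1); z=cv2.applyColorMap((np.nan_to_num(z)*255).astype(np.uint8),cv2.COLORMAP_JET)
z=cv2.resize(z,None,fx=3.6,fy=3.6,interpolation=cv2.INTER_NEAREST)
cv2.imwrite("pics/brkz.png",np.hstack([c[:,:,::-1],z]))
E
```

```text
bench z -0.00035895636427336875
hs ((616.52197265625, -279.3460693359375), (31.24385643005371, 135.33079528808594), 86.6314697265625) 29578 0.35950634380110985
fins top mean [ 0.621261   -0.27398072  0.33384178] ((616.52197265625, -279.3460693359375), (31.24385643005371, 135.33079528808594), 86.6314697265625)
bench z -0.00026603726948763463
brk ((506.3902587890625, 34.153602600097656), (149.7155303955078, 34.16387176513672), 0.2409726083278656) 38250
```

View pics/brkz.png

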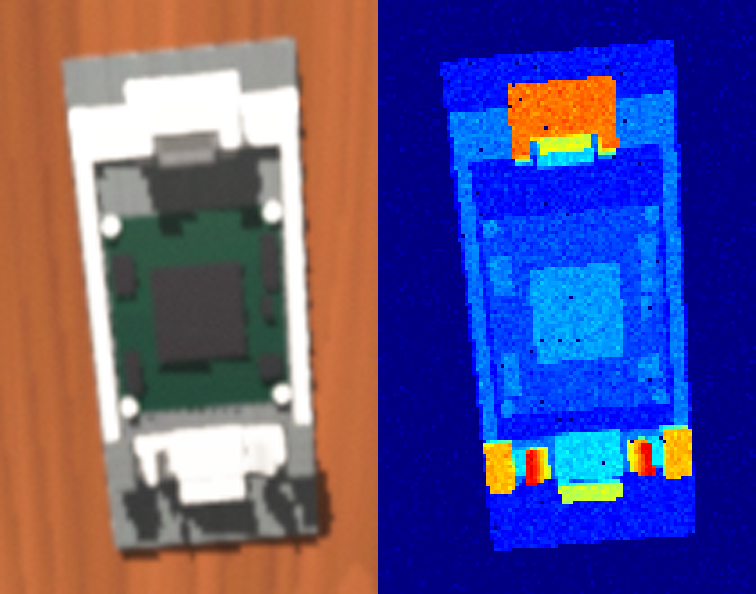

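Right half is depth: the pocket (roof, orange) is at the image top (+y world) and the clips are at the bottom. The gripper entered the mask, so I'll bound the height and fit.

```bash
cat > fit.py <<'E'
from geo import *
from scipy.optimize import minimize
def comp(f,c,r):
    W,im=cloud(f); z=W[...,2]; g=np.hypot(W[...,0]-c[0],W[...,1]-c[1])<r
    bz=np.nanmedian(z[g&(z<.004)]); m=g&(z>bz+.0025)&(z<bz+.05)
    n,l,s,cc=cv2.connectedComponentsWithStats(m.astype(np.uint8)); return W[l==1+np.argmax(s[1:,4])]-[0,0,bz]
def loc(P,x,y,a):
    D=P[:,:2]-[x,y]; ey=np.array([-np.sin(a),np.cos(a)]); ex=np.array([np.cos(a),np.sin(a)])
    return D@ex,D@ey
E
python3 - <<'E'
from fit import *
P=comp("brk.npz",(.507,.108),.115); r=cv2.minAreaRect(P[:,:2].astype(np.float32)*1000); print("brk",r,len(P))
(cx,cy),(w,h),a=r
a=np.radians(a if w<h else a-90); x,y=loc(P,cx/1e3,cy/1e3,a); z=P[:,2]
print("ang",a,"ctr",cx,cy)
h=lambda v:np.round(np.percentile(v*1e3,[1,5,50,95,99]),1)
print("base x",h(x),"y",h(y))
k=(z>.029)&(y>.03); print("roof z>29 y",h(y[k]),"x",h(x[k]),z[k].mean()); k&=abs(x)<.008; print(" roof front",h(y[k]))
k=(y<-.04)&(abs(x)>.027)&(z>.025); print("posts x",h(x[k]),"y",h(y[k]))
k=(y<-.04)&(x>.027)&(z>.025); print(" R",h(x[k]),h(y[k]));k=(y<-.04)&(x<-.027)&(z>.025); print(" L",h(x[k]),h(y[k]))
k=(y<-.04)&(abs(x)<.010)&(z>.0205)&(z<.026); print("stop y",h(y[k]),"x",h(x[k]))
k=(y<-.04)&(abs(x)<.010)&(z>.0125)&(z<.016); print("seat y",h(y[k]))
P=comp("hs.npz",(.617,-.21),.085); r=cv2.minAreaRect(P[:,:2].astype(np.float32)*1000); print("hs",r,len(P),P[:,2].max())
np.save("hsP.npy",P)
# silhouette fit: plate points only (z<9mm) plus fins (z>30)
F=P[P[:,2]>.034]; print("fins",F.mean(0),cv2.minAreaRect(F[:,:2].astype(np.float32)*1000))
L=P[P[:,2]<.009]
def cost(p,full=False):
    x,y=loc(L,*p); 
    def out(x,y,hx,y0,y1): return np.hypot(np.maximum(abs(x)-hx,0),np.maximum(np.maximum(y0-y,y-y1),0))
    d=np.minimum(np.minimum(out(x,y,.028,-.05,.042),out(x,y,.010,.04,.06)),out(x,y,.018,-.068,-.048))
    xf,yf=loc(F,*p); df=out(xf,yf,.018,-.016,.036)
    return (d**2).mean()*1e6+(df**2).mean()*1e6
best=min((minimize(cost,[.617+dx,-.21+dy,a],method="Nelder-Mead",options=dict(xatol=1e-5,fatol=1e-6,maxiter=2000)) for a in (-.3,0,-.5) for dx in(0,.01,-.01) for dy in (0,.01)),key=lambda r:r.fun)
print(best.x,best.fun)
x,y=loc(L,*best.x); print("plate",h(x),h(y)); x,y=loc(F,*best.x); print("fins",h(x),h(y))
E
```

```text
brk ((510.96331787109375, 107.48387145996094), (84.09675598144531, 180.265380859375), 4.893777847290039) 8339
ang 0.08541253629637144 ctr 510.96331787109375 107.48387145996094
base x [-41.1 -37.3   0.   37.   41. ] y [-87.7 -78.8   9.3  82.3  88.3]
roof z>29 y [53.5 55.9 66.  74.2 74.9] x [-17.9 -16.5   0.1  16.7  17.9] 0.03094359593738094
 roof front [58.7 59.3 67.  74.1 74.9]
posts x [-38.9 -37.9 -29.2  37.9  38.4] y [-62.4 -61.4 -52.9 -44.8 -44.4]
 R [28.9 29.5 33.7 38.2 38.4] [-62.4 -61.2 -52.8 -44.8 -44.5]
 L [-38.9 -38.5 -33.9 -29.4 -29. ] [-62.3 -61.8 -53.4 -44.6 -44.4]
stop y [-69.5 -69.2 -66.2 -63.6 -63.5] x [-9.5 -9.2  0.5  8.7  8.9]
seat y [-63.4 -61.8 -53.5 -45.4 -44.5]
hs ((617.1595458984375, -211.44009399414062), (128.3518829345703, 55.95634841918945), 70.46293640136719) 3316 0.03988979366545429
fins [ 0.62188288 -0.19767088  0.03733481] ((621.8118896484375, -198.13539123535156), (51.86635208129883, 35.96080017089844), 70.41839599609375)
[ 0.61846406 -0.20763234 -0.34022135] 3.325516048315051e-05
plate [-27.4 -25.3  -1.5  25.3  27.5] [-66.4 -60.1 -12.2  49.1  57.8]
fins [-18.  -17.2  -0.1  17.2  17.8] [-15.5 -13.   10.7  33.4  35.5]
```

Sizes match well (base 84.1×180.3 mm, heat sink 128.4×56 mm). The stop front (-63.5) and the roof front (58.5) both give s ≈ 6.5 mm. Next: grasp, lift, and check how it sits in the hand.

```bash
cat > rob.py <<'E'
from bench import manip
import numpy as np
from scipy.spatial.transform import Rotation as Ro
HS=(.61848,-.20765,-.3405); BR=(.51096,.10748,.0854); S=.0065
OFF=np.array([0,.005,.008])
def tool(Rh): return np.column_stack([Rh[:,1],Rh[:,0],-Rh[:,2]])
def hs_pose(o,yaw,p=0,off=OFF):
    Rh=Ro.from_euler("ZX",[yaw,-p]).as_matrix(); return np.asarray(o)+Rh@off, tool(Rh)
def in_br(tip,p,dx=0):
    """heat-sink origin so that tongue_tip is at tip (bracket frame); returns TCP pose"""
    Rb=Ro.from_euler("Z",BR[2]).as_matrix(); Rh=Ro.from_euler("ZX",[BR[2],-p]).as_matrix()
    o=np.array([BR[0],BR[1],0])+Rb@np.array(tip)-Rh@np.array([0,.06,0]); return hs_pose(o,BR[2],p)
def F(): return Ro.from_euler("Z",BR[2]).as_matrix().T@manip.current_force()
E
python3 - <<'E'
from rob import *; import cv2
manip.set_gripper(1.0,70)
P,R=hs_pose([HS[0],HS[1],0],HS[2])
manip.move_ptp(P+[0,0,.09],R); manip.move_l(P,max_speed=.1)
manip.set_gripper(0.0); print("w",manip.current_grip_width(),manip.current_grip_force())
manip.dwell(.1); f0=manip.current_force()
manip.move_l(P+[0,0,.12],max_speed=.15); manip.dwell(.2); print("f",f0,manip.current_force(),manip.current_ee_pos()-P)
cal=manip.get_calibration("wrist"); p=manip.current_ee_pos();R=manip.current_tcp_rot(); im,d=manip.grab_frame("wrist")
cv2.imwrite("pics/held.png",im[:,:,::-1]); np.savez("held.npz",im=im,d=d,p=p,Rt=R,**cal)
print(manip.current_time())
E
python3 - <<'E'
from geo import *
W,im=cloud("held.npz"); z=np.load("held.npz"); L=(W-z["p"])@z["Rt"]*1e3  # tool frame mm
k=(L[...,2]>-40)&(L[...,2]<30)&(abs(L[...,1])<45)&(L[...,0]>5)&(L[...,0]<80)
Q=L[k]; print(len(Q))
h=lambda v:np.round(np.percentile(v,[0,1,5,50,95,99,100]),1)
t=Q[Q[:,0]>38.5]; print("tongue tool x",h(t[:,0]),"y",h(t[:,1]),"z",h(t[:,2]))
f=Q[(Q[:,2]<-20)&(Q[:,0]>14)]; print("fins x",h(f[:,0]),"y",h(f[:,1]),"z",h(f[:,2]))
e=Q[(Q[:,0]>14)&(Q[:,0]<36)&(Q[:,2]>-8)]; print("deck y",h(e[:,1]),"z",h(e[:,2]))
E
```

```text
w 0.4085339423108526 71.33842706680298
f [ 0.19786968 -0.49827637  6.06975193] [-0.28318491 -0.44209678 -1.64876717] [-0.00036347  0.00011977  0.1190482 ]
9.1083
9406
tongue tool x [38.5 38.6 39.5 47.7 55.1 55.2 55.3] y [-10.7 -10.5  -9.6  -0.9   8.4   9.2   9.4] z [ 2.2  2.7  3.2  4.2  5.5  9.2 10.6]
fins x [14.  14.2 15.  24.3 31.3 31.5 31.8] y [-18.7 -18.4 -17.8  -0.8  16.6  17.2  17.4] z [-29.8 -29.5 -29.1 -28.  -21.9 -20.4 -20. ]
deck y [-28.8 -28.2 -26.4  -0.6  25.2  27.   27.4] z [-8.  -7.1 -4.1  4.1  5.1  5.6  6.3]
```

View pics/held.png

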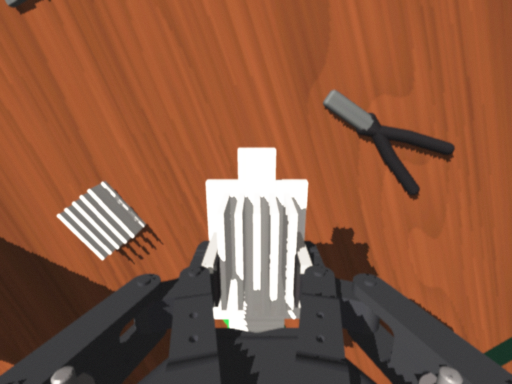

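Held squarely: tip 55 mm ahead as planned, with a lateral camera bias of -0.65 mm, which I'll apply to the bracket. The view shows the heat sink upright at (257,240), and the tongue at (257,160). Now the nose-down entry with force feedback.

```bash
sed -i 's/BR=(.51096/BR=(.5118/' rob.py; python3 - <<'E'
from rob import *
p=.23
P,R=in_br((0,.042,.075),p); manip.move_ptp(P,R); 
P,R=in_br((0,.042,.016),p); manip.move_l(P,max_speed=.1); manip.dwell(.2)
e=manip.current_ee_pos()-P; f0=F(); print("err",e,"f0",f0,manip.current_time())
zc=-e[2]
for y in np.arange(.046,.0715,.002):
    P,R=in_br((0,y,.016),p); manip.move_l(P+[0,0,zc],max_speed=.04); f=F()-f0
    e=manip.current_ee_pos()-P
    print(round(y,4),np.round(f,1),np.round(e*1e3,1),round(manip.current_time(),2))
    if f[1]<-7 or abs(f[2])>12 or abs(f[0])>8: break
E
```

```text
err [2.15618234e-04 2.11782513e-05 3.30321391e-04] f0 [-0.48946927 -0.60544025 -1.03409687] 11.2833
0.046 [ 0.2  0.5 -0.1] [ 0.   0.3 -0.3] 11.53
0.048 [-0.2  0.5 -0.3] [-0.   0.1 -0.3] 11.78
0.05 [ 0.5  0.3 -0.9] [ 0.   0.1 -0.3] 12.03
0.052 [ 0.7 -0.1 -1.1] [-0.   0.1 -0.3] 12.28
0.054 [-0.1  1.2 -0.3] [ 0.   0.1 -0.3] 12.53
0.056 [ 0.3  0.4 -0.8] [-0.   0.1 -0.3] 12.78
0.058 [ 0.8  1.  -0.4] [-0.   0.1 -0.3] 13.03
0.06 [ 0.8  0.2 -1.6] [-0.1  0.1 -0.4] 13.28
0.062 [ 1.7 -0.1 -2.2] [-0.1  0.1 -0.4] 13.53
0.064 [-0.8  0.1 -2. ] [-0.1  0.1 -0.4] 13.78
0.066 [ 0.   1.7 -2. ] [-0.   0.1 -0.4] 14.03
0.068 [-0.2 -3.8 -1.8] [-0.  -0.2 -0.3] 14.28
0.07 [  1.3 -16.2   0.8] [ 0.1 -1.7 -0.1] 14.53
```

The wall is felt at tip y ≈ 68 mm, which agrees with s. Back off about 2 mm, tip down until the ear meets the ramps, then let go.

```bash
python3 - <<'E'
from rob import *; import cv2
f0=np.array([-.5,-.6,-1.0])
for y,z,p in ((.066,.016,.23),(.0665,.0155,.20),(.0665,.0152,.17),(.0665,.015,.15),(.0665,.015,.135),(.0665,.015,.12)):
    P,R=in_br((0,y,z),p); manip.move_l(P,R,max_speed=.04); f=F()-f0
    print(p,np.round(f,1),np.round((manip.current_ee_pos()-P)*1e3,1),round(manip.current_time(),2))
    if np.linalg.norm(f)>9: break
manip.set_gripper(0.75); print(np.round(F(),1),manip.current_time())
q=manip.current_ee_pos();Rt=manip.current_tcp_rot()
manip.move_l(q-Rt[:,2]*.075,max_speed=.15)
# look from above, tool vertical, camera over the bracket
P,R=hs_pose([BR[0],BR[1],0],BR[2],0,np.array([0,-.075,.19])); manip.move_l(P,R,max_speed=.2); manip.set_gripper(0.0); manip.dwell(.1)
cal=manip.get_calibration("wrist"); im,d=manip.grab_frame("wrist"); cv2.imwrite("pics/placed.png",im[:,:,::-1]); np.savez("placed.npz",im=im,d=d,**cal)
print(manip.current_time())
E
python3 - <<'E'
from geo import *; from rob import BR
from fit import loc
W,im=cloud("placed.npz"); P=W.reshape(-1,3); x,y=loc(P,*BR); z=P[:,2]
h=lambda v:np.round(np.percentile(v*1e3,[0,2,50,98,100]),1)
k=(abs(x)<.022)&(z>.035)&(z<.075)&(y>-.015)&(y<.06); print("fins x",h(x[k]),"y",h(y[k]),"z",h(z[k]))
for y0 in (-.06,-.05,-.04,-.03,-.02):
    k=(abs(x)<.012)&(abs(y-y0)<.003)&(z>.01)&(z<.06); print(y0,h(z[k]))
k=(y<-.03)&(y>-.09)&(abs(x)<.008)&(z>.024)&(z<.06); print("ear end y",h(y[k]))
k=(y<.05)&(y>-.05)&(z>.018)&(abs(x)>.022)&(abs(x)<.035)&(z<.04); print("deck x",h(x[k]))
E
```

```text
0.23 [ 0.3 -1.3 -2. ] [0. 0. 0.] 14.78
0.2 [ 0.6 -0.6 -2.2] [0.  0.1 0. ] 15.03
0.17 [ 0.6  0.4 -1.9] [-0.  -0.   0.1] 15.28
0.15 [-0.1  0.  -1.9] [0.  0.  0.1] 15.53
0.135 [ 0.3  0.6 -2. ] [-0. -0.  0.] 15.78
0.12 [-0.6  0.8 -1.9] [-0.1 -0.1 -0. ] 16.03
[ 0.2 -0.   1. ] 16.425
18.65
fins x [-18.6 -18.   -0.8  17.   17.4] y [-6.6 -5.4 20.1 45.9 47.1] z [35.1 38.8 55.4 59.4 61.1]
-0.06 [30.4 30.8 32.2 33.4 33.4]
-0.05 [28.8 29.9 31.5 32.6 32.9]
-0.04 [28.5 28.7 30.3 31.7 31.8]
-0.03 [27.1 27.5 29.2 30.7 30.8]
-0.02 [26.3 26.8 28.2 29.4 30. ]
ear end y [-67.9 -59.3 -44.1 -30.1 -30. ]
deck x [-34.8 -30.8 -22.7  31.4  34.9]
```

View pics/placed.png

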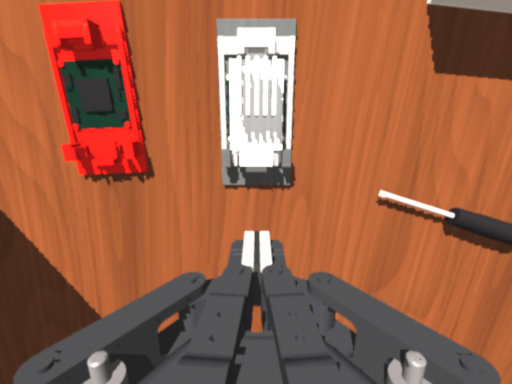

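The heat sink stands centred in the bracket at (260,100). Its tongue is in the pocket and its ear rests on the clip ramps, with the deck about 29 mm high at the press spot. Press down with shut fingertips.

```bash
python3 - <<'E'
from rob import *
def pose(z): return hs_pose([BR[0],BR[1],0],BR[2],0,np.array([0,-.029,z]))
P,R=pose(.06); manip.move_l(P,R,max_speed=.2); P,R=pose(.034); manip.move_l(P,R,max_speed=.1); manip.dwell(.1); f0=F()
for z in np.arange(.032,.0155,-.001):
    P,R=pose(z); manip.move_l(P,R,max_speed=.03); f=F()-f0; e=manip.current_ee_pos()
    print(round(z,4),np.round(f,1),round(e[2]*1e3,1),round(manip.current_time(),2))
    if f[2]>25 or (e[2]<.0203 and f[2]>14): break
E
```

```text
0.032 [ 0.7  0.4 -0.3] 32.2 20.25
0.031 [0.1 0.6 0.2] 31.0 20.5
0.03 [0.2 0.4 1.3] 30.0 20.75
0.029 [ 0.7 -1.3  1.9] 29.0 21.0
0.028 [ 0.2 -1.3  2.8] 28.1 21.25
0.027 [ 0.8 -2.   5. ] 27.1 21.5
0.026 [0.6 0.2 0.8] 25.7 21.75
0.025 [-0.8  0.7  1.8] 24.8 22.0
0.024 [0.  0.2 1.8] 23.9 22.25
0.023 [ 0.4 -0.2  3. ] 22.9 22.5
0.022 [0.8 0.2 0.3] 21.8 22.75
0.021 [ 0.6  0.7 -0.7] 20.9 23.0
0.02 [0.1 0.4 0.3] 19.9 23.25
0.019 [-0.4  0.7  1.7] 19.1 23.5
0.018 [-4.4 -0.  16.6] 19.0 23.75
```

Snapped, and firm contact at z = 19.0 mm, exactly the seated deck height. Retract and check.

```bash
python3 - <<'E'
from rob import *; import cv2
P,R=hs_pose([BR[0],BR[1],0],BR[2],0,np.array([0,-.029,.08])); manip.move_l(P,R,max_speed=.12)
P,R=hs_pose([BR[0],BR[1],0],BR[2],0,np.array([0,-.08,.17])); manip.move_l(P,R,max_speed=.2); manip.dwell(.2)
cal=manip.get_calibration("wrist"); im,d=manip.grab_frame("wrist"); np.savez("fin.npz",im=im,d=d,**cal)
cv2.imwrite("pics/fin.png",cv2.resize(im[:220,150:370,::-1],None,fx=2.7,fy=2.7,interpolation=cv2.INTER_CUBIC))
print(manip.current_time())
from geo import *; from fit import loc
W,_=cloud("fin.npz"); Q=W.reshape(-1,3); x,y=loc(Q,*BR); z=Q[:,2]
h=lambda v:np.round(np.percentile(v*1e3,[2,50,98]),1)
k=(abs(x)<.022)&(z>.046)&(z<.07)&(y>-.02)&(y<.06); A=np.c_[x[k],y[k],np.ones(k.sum())]; print("fin plane",np.linalg.lstsq(A,z[k],rcond=None)[0],"x",h(x[k]),"y",h(y[k]))
for y0 in (-.056,-.045,-.035,-.025,-.015):
    k=(abs(x)<.011)&(abs(y-y0)<.003)&(z>.01)&(z<.04); print(y0,h(z[k]))
E
```

```text
25.3333
fin plane [ 0.00221606 -0.00350008  0.05084309] x [-18.5  -0.8  16.9] y [-7.6 19.4 42.4]
-0.056 [17.1 18.4 19.9]
-0.045 [17.2 18.3 19.9]
-0.035 [17.1 18.4 19.9]
-0.025 [17.1 18.4 19.6]
-0.015 [16.9 18.3 19.8]
```

View pics/fin.png

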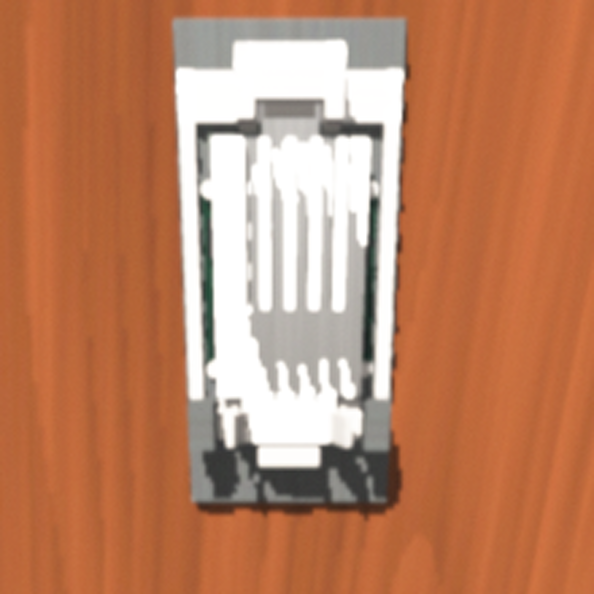

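The heat sink lies flat (tilt about 4 mrad) and centred, with its tongue under the roof at (290,105) and its ear between the clips at (290,420). The arm is clear of it, so I'm handing in.

```bash
python3 -c "
from bench import manip
print(manip.sign_off())"
```

```text
the job is handed in; nothing more can be done
None
```

The heat sink is clipped into the steel bracket: it lies flat on both seats (about 4 mrad tilt by depth camera) and is released. The hardest push, at the final seating, read about 17 N at the wrist. I handed the job in after about 25 s of robot time; no verdict came back, and I did not re-measure the bystanders, though the arm never went down near them.

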